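# Fit a thermostat under its bayonet collar and hold it home

### The arm

A 6-joint arm with a two-finger parallel gripper is mounted at the origin on the work surface. World frame = base frame: x ahead of the robot, y to its left, z up, the work surface at z = 0. Lengths are in m, angles in rad, forces in N, time in s.
With the tool pointing down it reaches from about 0.275 to 0.825 m from the base axis. Payload 5.2 kg.
Tool frame: the origin (TCP) lies midway between the tips of the shut fingers; the grasp point (between the pads) lies 19 mm behind it; y points along the fingers, x is the direction in which the jaws open and shut, and the axes are right-handed (so a half turn about y gives the same grasp; the last joint's range is limited). The gripper opens to 93 mm and grips with 3 to 60 N. Pads are 15 mm wide; open, the fingers measure 128 mm over their backs; the gripper's body (75 mm by 188 mm) begins 65 mm behind the grasp point.
Start: joints at [1.132, 0.259, 1.535, -0, 1.348, -0.203], TCP at [0.128, 0.535, 0.219] pointing down, gripper open.
Joint ranges: [-3.14, 3.14], [-0.91, 2.08], [0.19, 2.58], [-1.22, 4.36], [0.22, 2.71], [-3.12, 3.12]. Speed limits (rad/s): [2.57, 2.57, 3.14, 3.14, 3.14, 3.14].

### API

Orientations are given as a unit quaternion [x, y, z, w].
In Python, from rig import * gives the robot as it stands. The module is installed in compiled form; this text tells all that it offers.
- The arm moves only by the shell command python3 -m inch 'ROWS'. ROWS is JSON, a list of rows, each an object with "xyz": the shift along the world's x, y, z scaled (see below), a list of three; "turn": the turn about the world's z scaled (see below); "jaw": the opening, from 0 (shut) to 1 (fully open). In form: [{"xyz": [dx, dy, dz], "turn": turn, "jaw": jaw}, ...]. A call has 1 to 10 rows; each row shifts and turns the commanded pose from where the row before left it; what a row does not reach is not made up. The controller multiplies each number of a shift by 5 cm and each number of a turn by 0.15 rad. A row lasts 1/8 s, in which the tool goes at most 62.5 mm and 10.7 degrees, less where a joint would pass 70% of its speed; a pose out of reach is approached as far as the arm can. A call with a number of a shift or a turn outside -1 to 1 is refused whole. A call with a gripper value outside its range is refused whole. The fingers move at their own pace and stop on an object; the grip force is fixed at half the most. Time passes only in rows, so rows that do not move let the fingers close. It gives the time, the measured TCP pose, the force and the opening at its end, in the units of the state.
- sense(): the state, without advancing time (a new reading comes with each control period).
- capture(name): name is "side" or "top"; returns a dict with "color" (384x512x3 uint8, blue, green, red), "fx", "fy", "cx", "cy" (pixels), "k1" (the pictures are not rectified: a ray, as slopes to the right and down, at radius r is drawn at 1 + k1 r^2 times it, then the intrinsics apply), "world_from_camera" (4x4, takes a point from camera to world coordinates). Camera axes: x right, y down, z forward; pixel columns grow to the right and rows downward; lengths in m; the calibration is good to about 2 mm. A picture is of the moment at which its call begins. There is no depth.
- sign_off(): hands the job in, once; it reports no verdict.
The state is a dict: "t": time; "joint_pos": joint angles; "joint_vel": joint speeds; "joint_efforts": joint torques, N m; "position": TCP position; "tool_rot": TCP orientation; "force": force on the tool from outside, world axes, zero at the start; "moment": the same for the moment, N m; "grip_width": finger opening in m.
Only numpy, scipy, OpenCV 4.12 (cv2) and the standard library are available. Lean on these libraries where they do the work, as an engineer would, in place of code of your own. Each camera call takes 0.05 s, during which the arm holds its last target. There are 200 camera calls.

### The job

Put the round-flanged thermostat insert, stem up, into the round seat in the neck of the aluminium housing and let go of it. Then set the knurled collar over the neck, turn it until its hidden keyways drop over the neck's pins, and push it fully home against the spring, leaving everything else where it is. Finish while still holding the collar pushed home (a mate will fit the retaining clip): do not let go.

Things in the scene. Friction and masses are not known exactly. Their poses are not given: they have to be found in the camera images.
- insert_mid (a point): The round-flanged thermostat insert, loose, standing on its flange: a steel disc 31 mm across and 5 mm thick (lower edge chamfered) with an upright brass stem, 14 mm in diameter, from 5 to 27 mm up, and a 9 mm nipple on it to 30 mm; about 60 g. Grip it by the stem. The point is on its axis half-way up, 15 mm above its underside; z up.
- collar_mid (a point): The knurled collar, loose, standing on its open end: a dark steel ring, 60 mm outside diameter, 32 mm tall, about 150 g, with a 4 mm lid on top that has a 21 mm hole for the insert's stem. Bore 45 mm from below. Round the hole a foot, 29 mm across, hangs to 20 mm above the lower edge; it presses on the insert's flange. The point is on its axis half-way up, 16 mm above its lower edge; z up.
- collar_edge (a point): Centre of the collar's lower edge, 16 mm below the point above. Four keyways a quarter turn apart, each about 10.5 mm wide, run up the bore from here; they cannot be seen from above, and neither their angle nor the pins' is told. Turned either way under a light push (3 to 8 N) the collar drops within a quarter turn; within about 0.1 rad of alignment it goes down.
- housing_mouth (a point): The aluminium thermostat housing, fixed: a 120 x 90 x 12 mm bolted plate, a round body 72 mm across on it with a pipe stub, and a round neck, 42 mm outside and 34 mm inside diameter. The point is the centre of the neck's open mouth, 67 mm above the table; z up, x along the stub. Inside the neck is the flat spring seat, 7 mm below the mouth; the insert's underside rests on it.
- pin_tops (a point): On the neck's axis at the height of the tops of its pins, 15 mm below the mouth. Four round pins, 5 mm thick, stick out of the neck a quarter turn apart, to 25.5 mm from the axis. A collar out of line stands on them with its lower edge here. In line it drops freely 7 mm, until its foot meets the insert's flange, then goes 5 mm further against the spring until it is home on the shoulder.
- shoulder (a point): On the neck's axis at the height of the shoulder, the flat top of the housing's round body, 40 mm above the table, 27 mm below the mouth and 12 mm below the pins' tops. The collar is home when its lower edge meets it; its middle is then 11 mm below the mouth.
- seat (a joint): How far the spring seat inside the neck is pushed down, m: 0 free, 0.005 with the insert in and the collar home. The spring pushes up with 6 N at 0 and 10 N at 0.005, enough to lift the collar again if let go.
- square_mid (a point): Bystander: an insert for another engine, like the round one but with a square flange 31 x 31 x 5 mm, which does not fit the round seat. Point 15 mm above its underside. It and the round one may have swapped places.
- bearing_mid (a point): Bystander: smooth steel ring, 62 mm outside, 32 mm inside, 16 mm tall. Point at its centre, 8 mm up.
- wrench_grip (a point): Bystander: wrench 170 mm long lying on the table. Point on its handle.
- screwdriver_grip (a point): Bystander: screwdriver 190 mm long lying on the table. Point on its handle.
- grease_mid (a point): Bystander: jar, 64 mm across, 75 mm tall. Point at its centre, 37 mm up.
- spray_mid (a point): Bystander: upright spray can, 56 mm across, 170 mm tall. Point at its centre, 85 mm up.
- piston_mid (a point): Bystander: aluminium piston, 76 mm across, 45 mm tall. Point at its centre, 22 mm up.
Mind the look-alikes: they are no part of the job. Leave any blue or green look-alike of the part that bears insert_mid alone.

How it is judged:
By the outcome, as a careful person would: the job done as asked, in the order asked, and still so for the second after the job is handed in, while the arm keeps its last pose, push and grip.
It also fails if it takes over 58 s, if anything falls off the work surface, if the arm or the gripper's body presses on something with over 40 N, if the wrist force passes 120 N, or if a joint passes its speed limit or range.

## Working session

There is one attempt and no reset: what is moved stays moved. The work goes in short steps, Python scripts to look and compute and a shell command to move; the robot and the scene stay as the last step left them, time stands still between calls to the robot, and variables do not carry over. Pictures are saved under pics/ and viewed, about 8 in all and at most 12, crops included, and the job is handed in when it is done.

```bash
mkdir -p pics; cat > h.py <<'E'
from rig import *
import numpy as np, cv2
def snap(cam,name):
    c=capture(cam); cv2.imwrite(f'pics/{name}.png',c['color']); np.save(f'pics/{name}.npy',c,allow_pickle=True); return c
def load(name): return np.load(f'pics/{name}.npy',allow_pickle=True).item()
def crop(c,name,u0,v0,u1,v1,s):
    cv2.imwrite(f'pics/{name}.png',cv2.resize(c['color'][v0:v1,u0:u1],None,fx=s,fy=s,interpolation=cv2.INTER_CUBIC))
def pix2w(c,u,v,z):
    K=np.array([[c['fx'],0,c['cx']],[0,c['fy'],c['cy']],[0,0,1.]])
    p=cv2.undistortPoints(np.array([[[u,v]]],float),K,np.array([c['k1'],0,0,0,0.]))[0,0]
    T=np.array(c['world_from_camera']); d=T[:3,:3]@[p[0],p[1],1]; o=T[:3,3]
    return o+d*(z-o[2])/d[2]
def w2pix(c,P):
    T=np.linalg.inv(c['world_from_camera']); K=np.array([[c['fx'],0,c['cx']],[0,c['fy'],c['cy']],[0,0,1.]])
    R=cv2.Rodrigues(T[:3,:3])[0]
    return cv2.projectPoints(np.array([P],float),R,T[:3,3],K,np.array([c['k1'],0,0,0,0.]))[0][0,0]
E
python3 - <<'E'
from h import *
a=snap('top','top0'); b=snap('side','side0')
cv2.imwrite('pics/both0.png',cv2.resize(np.vstack([a['color'],b['color']]),None,fx=.78,fy=.78) if 0 else np.vstack([a['color']]))
for c in (a,b): print(c['fx'],c['k1'],np.round(c['world_from_camera'],3).tolist())
s=sense(); print(s['position'],s['tool_rot'],s['t'],s['force'],s['grip_width'])
E
```

```text
488.15476465328163 -0.20402894809293878 [[-0.062, -0.974, 0.218, 0.334], [-0.998, 0.062, -0.007, 0.023], [-0.007, -0.218, -0.976, 1.318], [0.0, 0.0, 0.0, 1.0]]
387.8993576500155 -0.016452929816973973 [[-0.835, -0.286, 0.47, 0.112], [-0.55, 0.442, -0.708, 0.729], [-0.005, -0.85, -0.526, 0.623], [0.0, 0.0, 0.0, 1.0]]
[0.12827269 0.53433747 0.21791694] [ 0.55560457  0.43719935 -0.43821805 -0.55509029] 0.1 [ 0.1279395  -0.13711912 -0.02360171] 0.09282771701300473
```

View pics/top0.png

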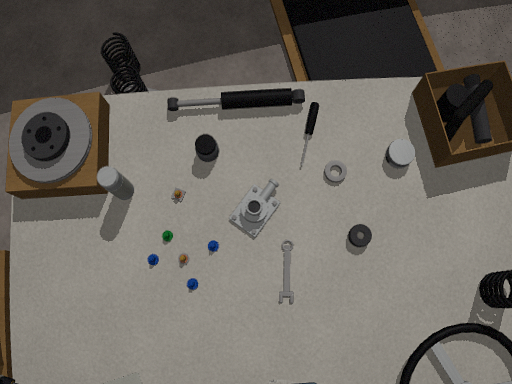

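View pics/side0.png

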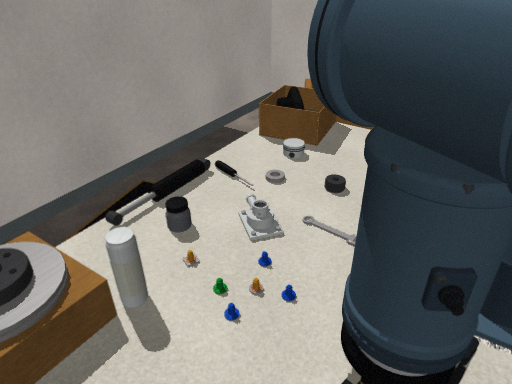

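```bash
python3 - <<'E'
from h import *
a=load('top0'); b=load('side0')
def cr(c,u,v,w,h,W,H): return cv2.resize(c['color'][v:v+h,u:u+w],(W,H),interpolation=cv2.INTER_CUBIC)
t=np.hstack([cr(a,158,174,40,30,400,300),cr(a,163,244,40,30,400,300)])
m=np.hstack([cr(a,222,172,66,75,264,300),cr(a,335,218,50,37,400,300),np.zeros((300,136,3),np.uint8)])
cv2.imwrite('pics/crop1.png',np.vstack([t,m]))
t=np.hstack([cr(b,175,243,40,30,400,300),cr(b,240,273,40,30,400,300)])
m=np.hstack([cr(b,235,190,52,52,300,300),cr(b,318,170,40,30,400,300),np.zeros((300,100,3),np.uint8)])
cv2.imwrite('pics/crop2.png',np.vstack([t,m]))
E
```

```text
(no output)
```

View pics/crop1.png

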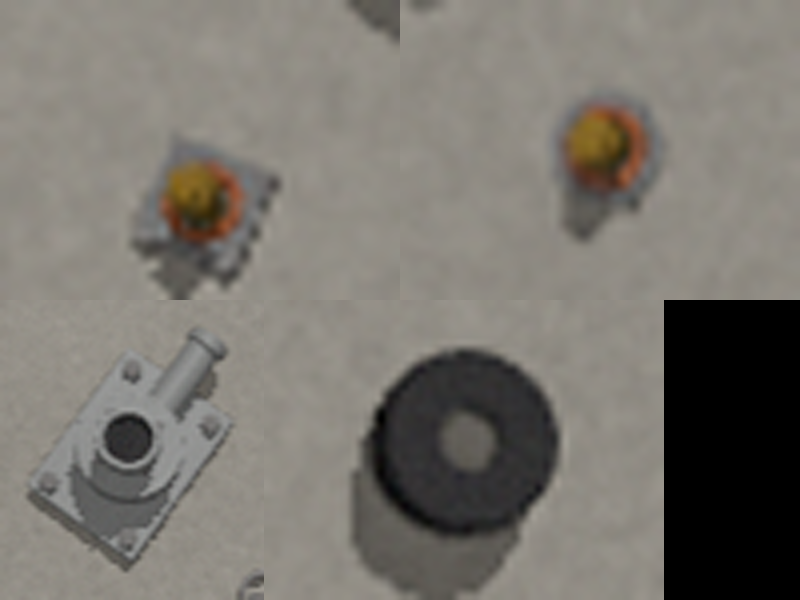

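View pics/crop2.png

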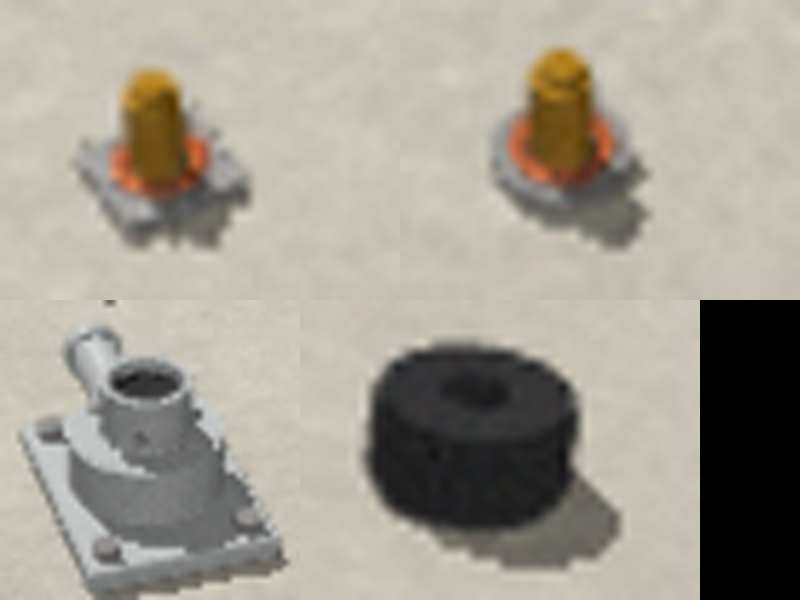

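Top picture: the candidates are the orange-brass insert with the square flange (178,194), the one with the round flange (183,259), blue ones at (213,246), (153,259) and (193,284), and a green one at (167,236). I choose the round-flanged one at (183,259); the crops confirm a round disc there and square corners on the other. The housing mouth is at (254,206) and the collar at (360,235).

```bash
python3 - <<'E'
from h import *
a=load('top0'); b=load('side0')
for n,pa,pb,z in [('insert',(183.2,258.4),(255.85,287.3),.005),('mouth',(253.9,205.9),(260,203.6),.067),('collar',(360,234.9),(335,178.8),.032)]:
    print(n,np.round(pix2w(a,*pa,z),4),np.round(pix2w(b,*pb,z),4))
for n,p,z in [('square',(178,194),.005),('blue1',(213,246),.01),('blue2',(153,259),.01),('blue3',(193,284),.01),('green',(167,236),.01),('stubend',(274,182),.04),('wrench_ring',(287,245),0),('wrench_end',(286,300),0),('bearing',(335,171),.016),('jar',(206,147),.075),('spray',(107,176),.17),('sdtip',(303,168),.005)]:
    print(n,np.round(pix2w(a,*p,z),3))
s=sense()
from scipy.spatial.transform import Rotation as R
print(np.round(R.from_quat(s['tool_rot']).as_matrix(),3))
E
```

```text
insert [0.4508 0.2359 0.005 ] [0.4503 0.2354 0.005 ]
mouth [0.5713 0.036  0.067 ] [0.5696 0.0375 0.067 ]
collar [ 0.4809 -0.2414  0.032 ] [ 0.4819 -0.2419  0.032 ]
square [0.63  0.245 0.005]
blue1 [0.479 0.153 0.01 ]
blue2 [0.453 0.318 0.01 ]
blue3 [0.381 0.211 0.01 ]
green [0.514 0.277 0.01 ]
stubend [ 0.638 -0.022  0.04 ]
wrench_ring [ 0.471 -0.046  0.   ]
wrench_end [ 0.324 -0.033  0.   ]
bearing [ 0.665 -0.193  0.016]
jar [0.738 0.154 0.075]
spray [0.649 0.395 0.17 ]
sdtip [ 0.682 -0.106  0.005]
[[ 0.234 -0.001 -0.972]
 [ 0.972 -0.001  0.234]
 [-0.002 -1.     0.   ]]
```

```bash
python3 -m inch '[{"xyz":[0.5,-0.45,0],"turn":-0.4,"jaw":0.45},{"xyz":[0.8,-0.75,-0.2],"turn":-0.4,"jaw":0.45},{"xyz":[0.8,-0.75,-0.2],"turn":-0.4,"jaw":0.45},{"xyz":[0.8,-0.75,-0.2],"turn":-0.4,"jaw":0.45},{"xyz":[0.8,-0.75,-0.2],"turn":-0.4,"jaw":0.45},{"xyz":[0.8,-0.75,-0.4],"turn":-0.4,"jaw":0.45},{"xyz":[0.8,-0.75,-0.4],"turn":-0.4,"jaw":0.45},{"xyz":[0.8,-0.75,-0.4],"turn":-0.3,"jaw":0.45},{"xyz":[0.35,-0.35,-0.3],"turn":0,"jaw":0.45},{"xyz":[0,0,0],"turn":0,"jaw":0.45}]'
```

```text
t: 1.35
position: [0.4511, 0.2307, 0.1022]
tool_rot: [-0.642, -0.296, 0.298, 0.642]
force: [-0.9, 0.4, 0.1]
grip_width: 0.0421
```

```bash
python3 -m inch '[{"xyz":[0,0.1,-0.5],"turn":0,"jaw":0.45},{"xyz":[0,0,-0.5],"turn":0,"jaw":0.45},{"xyz":[0,0,0],"turn":0,"jaw":0.45}]'
python3 - <<'E'
from h import *
a=snap('top','top1'); b=snap('side','side1')
u,v=w2pix(b,(.4505,.2357,.03)); u,v=int(u),int(v); print(u,v)
crop(b,'s1',u-50,v-60,u+50,v+40,6)
print(sense()['position'])
E
```

```text
t: 1.72
position: [0.4487, 0.2378, 0.0526]
tool_rot: [-0.641, -0.297, 0.3, 0.641]
force: [-0.6, 0.0, 0.9]
grip_width: 0.042
255 278
[0.4507255  0.23807588 0.05446763]
```

View pics/s1.png

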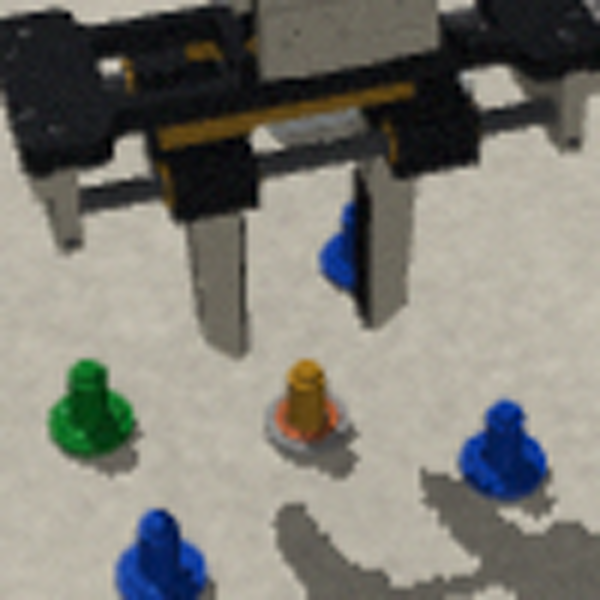

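The side crop shows the round orange insert at crop pixel (306,400), between and below the fingers at (230,350) and (385,320). I go down and grip.

```bash
python3 -m inch '[{"xyz":[0,-0.03,-0.4],"turn":0,"jaw":0.45},{"xyz":[0,0,-0.4],"turn":0,"jaw":0.45},{"xyz":[0,0,-0.08],"turn":0,"jaw":0.45},{"xyz":[0,0,0],"turn":0,"jaw":0.3},{"xyz":[0,0,0],"turn":0,"jaw":0},{"xyz":[0,0,0],"turn":0,"jaw":0},{"xyz":[0,0,0],"turn":0,"jaw":0}]'
```

```text
t: 2.7
position: [0.4514, 0.2359, 0.0103]
tool_rot: [0.641, 0.298, -0.298, -0.641]
force: [-0.8, 0.2, 4.3]
grip_width: 0.0134
```

```bash
python3 -m inch '[{"xyz":[0,0,0.8],"turn":0,"jaw":0},{"xyz":[0,0,1],"turn":0,"jaw":0},{"xyz":[0.3,-0.5,0.2],"turn":0,"jaw":0},{"xyz":[0.48,-0.8,0],"turn":0,"jaw":0},{"xyz":[0.48,-0.8,0],"turn":0,"jaw":0},{"xyz":[0.48,-0.8,0],"turn":0,"jaw":0},{"xyz":[0.4,-0.6,0],"turn":0,"jaw":0},{"xyz":[0.24,-0.4,0],"turn":0,"jaw":0},{"xyz":[0,-0.1,0],"turn":0,"jaw":0},{"xyz":[0,0,0],"turn":0,"jaw":0}]'
python3 - <<'E'
from h import *
for i in range(4): s=sense();print(s['position'],s['grip_width'],s['force'])
E
```

```text
t: 3.95
position: [0.5691, 0.0364, 0.1094]
tool_rot: [-0.641, -0.298, 0.298, 0.642]
force: [-0.6, 1.5, -0.7]
grip_width: 0.0136
[0.56907354 0.03641248 0.1094017 ] 0.013572362432366493 [-0.61590429  1.48797811 -0.66169587]
[0.56907354 0.03641248 0.1094017 ] 0.013572362432366493 [-0.61590429  1.48797811 -0.66169587]
[0.56907354 0.03641248 0.1094017 ] 0.013572362432366493 [-0.61590429  1.48797811 -0.66169587]
[0.56907354 0.03641248 0.1094017 ] 0.013572362432366493 [-0.61590429  1.48797811 -0.66169587]
```

```bash
python3 -m inch '[{"xyz":[0,0,-0.3],"turn":0,"jaw":0},{"xyz":[0,0,-0.22],"turn":0,"jaw":0},{"xyz":[0,0,0],"turn":0,"jaw":0}]'
python3 - <<'E'
from h import *
b=snap('side','side2');a=snap('top','top2')
u,v=map(int,w2pix(b,(.57,.037,.075))); print(u,v)
U,V=map(int,w2pix(a,(.57,.037,.075))); print(U,V)
def cr(c,u,v,w,h,W,H): return cv2.resize(c['color'][v:v+h,u:u+w],(W,H),interpolation=cv2.INTER_CUBIC)
cv2.imwrite('pics/s2.png',np.hstack([cr(b,u-25,v-30,50,60,500,600),cr(a,U-25,V-50,50,100,300,600)]))
s=sense();print(s['position'],s['force'])
E
```

```text
t: 4.32
position: [0.5685, 0.0366, 0.082]
tool_rot: [-0.64, -0.297, 0.299, 0.642]
force: [0.1, -1.0, -0.3]
grip_width: 0.0132
259 200
253 205
[0.56974862 0.03614818 0.08331655] [-0.26735843  0.30911543  0.13528127]
```

View pics/s2.png

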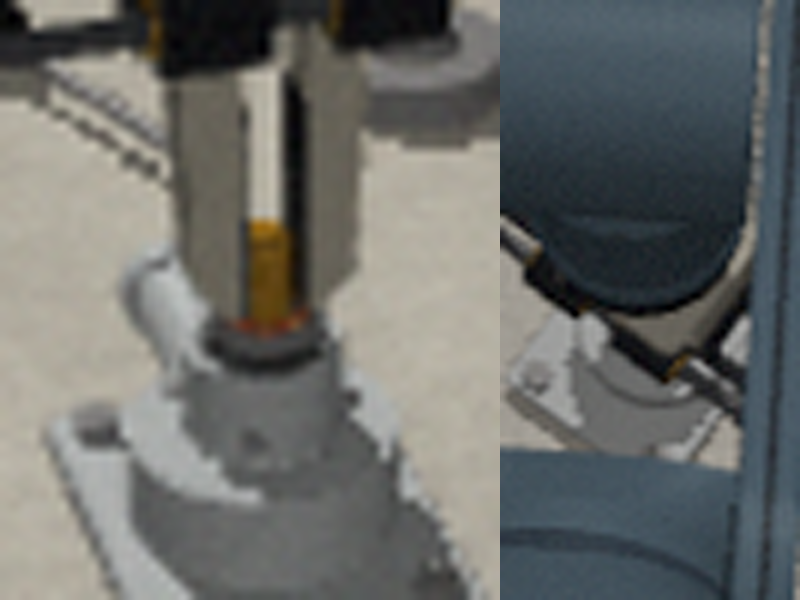

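```bash
python3 - <<'E'
from h import *
b=load('side2'); T=b['world_from_camera']
for z in (.067,.072,.077,.099,.102): print(z,w2pix(b,(.5696,.0375,z)), w2pix(b,(.5713,.036,z)))
print(pix2w(b,260.5,192.2,.101), pix2w(b,260.2,202,.0745))
im=b['color'][185:215,250:272]; print(im[:,10:11].reshape(-1,3).tolist())
E
```

```text
0.067 [259.99486097 203.58955723] [259.7639138  203.11722453]
0.072 [259.9862515  201.97059609] [259.75470964 201.50003251]
0.077 [259.97759608 200.34302742] [259.74545662 199.87425926]
0.099 [259.93895748 193.07778165] [259.70415319 192.61723437]
0.102 [259.93361744 192.07373911] [259.69844524 191.61435444]
[0.5689465  0.03589611 0.101     ] [0.56699122 0.04045022 0.0745    ]
[[162, 175, 180], [159, 174, 178], [163, 178, 181], [159, 175, 179], [162, 177, 182], [162, 175, 179], [153, 168, 174], [31, 109, 153], [26, 96, 133], [21, 66, 93], [24, 79, 108], [15, 67, 94], [13, 63, 90], [15, 64, 92], [20, 68, 99], [20, 69, 96], [15, 67, 93], [27, 58, 92], [48, 62, 94], [69, 71, 71], [56, 58, 62], [25, 27, 25], [65, 63, 63], [106, 106, 104], [105, 104, 104], [103, 105, 105], [105, 107, 104], [104, 108, 103], [101, 102, 100], [82, 82, 82]]
```

The side crop shows the held insert over the mouth, with the flange centre at crop (266,330) and the neck axis at about 263. It is about 1 mm off at most. I nudge it and lower it while watching the force.

```bash
python3 -m inch '[{"xyz":[0.014,0.01,0],"turn":0,"jaw":0},{"xyz":[0,0,-0.06],"turn":0,"jaw":0},{"xyz":[0,0,-0.06],"turn":0,"jaw":0},{"xyz":[0,0,0],"turn":0,"jaw":0}]'; python3 -m inch '[{"xyz":[0,0,-0.06],"turn":0,"jaw":0},{"xyz":[0,0,0],"turn":0,"jaw":0}]'
```

```text
t: 4.92
position: [0.5704, 0.0363, 0.0773]
tool_rot: [-0.641, -0.298, 0.298, 0.641]
force: [0.5, 0.5, -1.6]
grip_width: 0.0129
t: 5.18
position: [0.5704, 0.0363, 0.0743]
tool_rot: [-0.641, -0.298, 0.298, 0.641]
force: [-1.3, 0.1, -0.5]
grip_width: 0.0131
```

```bash
python3 -m inch '[{"xyz":[0,0,-0.05],"turn":0,"jaw":0},{"xyz":[0,0,0],"turn":0,"jaw":0}]';  python3 -m inch '[{"xyz":[0,0,-0.02],"turn":0,"jaw":0},{"xyz":[0,0,0],"turn":0,"jaw":0}]'
```

```text
t: 5.42
position: [0.5705, 0.0363, 0.0719]
tool_rot: [-0.641, -0.298, 0.298, 0.641]
force: [0.4, -0.4, -0.8]
grip_width: 0.0134
t: 5.68
position: [0.5706, 0.0363, 0.0711]
tool_rot: [-0.641, -0.298, 0.298, 0.641]
force: [-0.1, -0.3, -0.0]
grip_width: 0.013
```

```bash
python3 -m inch '[{"xyz":[0,0,0],"turn":0,"jaw":0.2},{"xyz":[0,0,0],"turn":0,"jaw":0.35},{"xyz":[0,0,0],"turn":0,"jaw":0.35},{"xyz":[0,0,0.4],"turn":0,"jaw":0.35},{"xyz":[0,0,0.8],"turn":0,"jaw":0.35},{"xyz":[0,-0.3,0.4],"turn":0,"jaw":0.6},{"xyz":[-0.25,-0.8,0],"turn":0,"jaw":1},{"xyz":[-0.3,-0.95,0],"turn":0,"jaw":1},{"xyz":[-0.3,-0.95,0],"turn":0,"jaw":1},{"xyz":[-0.3,-0.95,0],"turn":0,"jaw":1}]'
python3 -m inch '[{"xyz":[-0.3,-0.8,0],"turn":0,"jaw":1},{"xyz":[-0.3,-0.7,0],"turn":0,"jaw":1},{"xyz":[0,0,0],"turn":0,"jaw":1}]'
python3 - <<'E'
from h import *
b=snap('side','side3');a=snap('top','top3')
def cr(c,u,v,w,h,W,H): return cv2.resize(c['color'][v:v+h,u:u+w],(W,H),interpolation=cv2.INTER_CUBIC)
cv2.imwrite('pics/s3.png',np.hstack([cr(b,240,180,40,60,400,600),np.vstack([cr(a,234,190,40,30,400,300),cr(a,300,180,120,90,400,300)])]))
E
```

```text
t: 6.92
position: [0.5126, -0.1625, 0.1514]
tool_rot: [0.641, 0.298, -0.298, -0.641]
force: [0.3, 0.2, 1.2]
grip_width: 0.078
t: 7.3
position: [0.4823, -0.2386, 0.1512]
tool_rot: [0.642, 0.297, -0.297, -0.642]
force: [-0.0, 0.0, 0.1]
grip_width: 0.0926
```

View pics/s3.png

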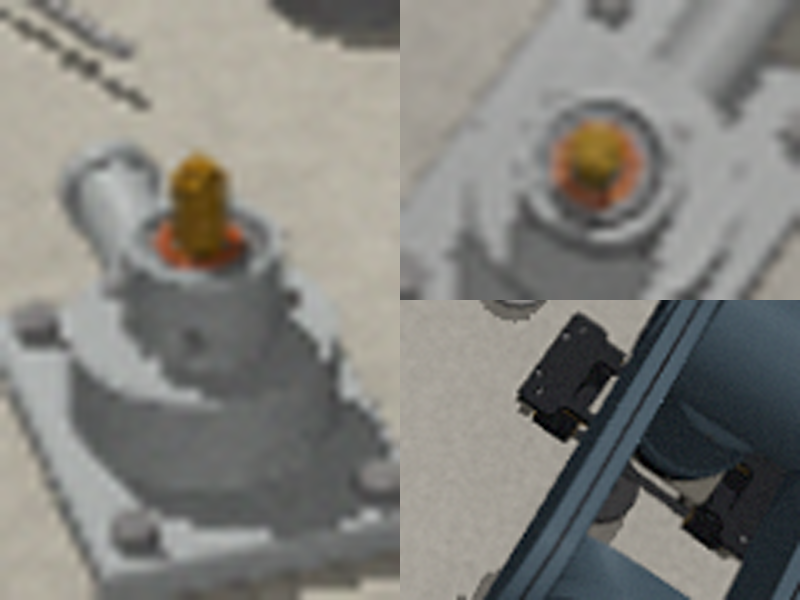

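The crops show the insert seated upright and released, with its stem centred in the neck: side crop (200,210), top crop (600,155). Next is the collar.

```bash
python3 -m inch '[{"xyz":[-0.02,-0.06,-0.8],"turn":0,"jaw":1},{"xyz":[0,0,-0.9],"turn":0,"jaw":1},{"xyz":[0,0,-0.8],"turn":0,"jaw":1},{"xyz":[0,0,-0.36],"turn":0,"jaw":1},{"xyz":[0,0,0],"turn":0,"jaw":1}]'
```

```text
t: 8.02
position: [0.4816, -0.2371, 0.0068]
tool_rot: [-0.64, -0.298, 0.299, 0.642]
force: [-0.2, -0.1, 1.1]
grip_width: 0.0929
```

```bash
python3 -m inch '[{"xyz":[0,-0.08,0],"turn":0,"jaw":1},{"xyz":[0,0,0],"turn":0,"jaw":0.7},{"xyz":[0,0,0],"turn":0,"jaw":0.5},{"xyz":[0,0,0],"turn":0,"jaw":0.4},{"xyz":[0,0,0],"turn":0,"jaw":0.3},{"xyz":[0,0,0],"turn":0,"jaw":0.3},{"xyz":[0,0,0],"turn":0,"jaw":0.3}]'
```

```text
t: 8.9
position: [0.4822, -0.2434, 0.0084]
tool_rot: [0.641, 0.298, -0.298, -0.641]
force: [-1.5, 0.0, 5.2]
grip_width: 0.0598
```

```bash
python3 -m inch '[{"xyz":[0,0,0],"turn":0,"jaw":0.3}]'; python3 - <<'E'
from h import *
b=snap('side','side4')
# offset between collar top ellipse centre and tcp, before lift
print(w2pix(b,(.4814,-.2416,.032)))
E
```

```text
t: 9.02
position: [0.4822, -0.2434, 0.0084]
tool_rot: [0.641, 0.298, -0.298, -0.641]
force: [-2.7, -0.7, 5.7]
grip_width: 0.0599
[335.12472469 178.88867318]
```

```bash
python3 -m inch '[{"xyz":[0,0,0.5],"turn":0,"jaw":0.3},{"xyz":[0,0,0.9],"turn":0,"jaw":0.3},{"xyz":[0.1,0.3,0.8],"turn":0,"jaw":0.3},{"xyz":[0.2,0.6,0.15],"turn":0,"jaw":0.3},{"xyz":[0.27,0.85,0],"turn":0,"jaw":0.3},{"xyz":[0.27,0.85,0],"turn":0,"jaw":0.3},{"xyz":[0.27,0.85,0],"turn":0,"jaw":0.3},{"xyz":[0.27,0.85,0],"turn":0,"jaw":0.3},{"xyz":[0.25,0.8,0],"turn":0,"jaw":0.3},{"xyz":[0.16,0.5,0],"turn":0,"jaw":0.3}]'
python3 -m inch '[{"xyz":[0,0,0],"turn":0,"jaw":0.3}]'
```

```text
t: 10.32
position: [0.5714, 0.0391, 0.1247]
tool_rot: [-0.641, -0.298, 0.299, 0.642]
force: [-0.1, -1.0, -2.0]
grip_width: 0.0596
t: 10.45
position: [0.5713, 0.0389, 0.1247]
tool_rot: [-0.64, -0.299, 0.299, 0.641]
force: [-0.1, 0.1, -2.5]
grip_width: 0.0598
```

```bash
python3 -m inch '[{"xyz":[0,-0.06,-0.22],"turn":0,"jaw":0.3},{"xyz":[0,0,-0.22],"turn":0,"jaw":0.3},{"xyz":[0,0,0],"turn":0,"jaw":0.3}]'
python3 - <<'E'
from h import *
b=snap('side','side5')
cv2.imwrite('pics/s5.png',cv2.resize(b['color'][165:225,230:290],(600,600),interpolation=cv2.INTER_CUBIC))
for z in (.067,.09,.095,.127): print(z,w2pix(b,(.5696,.0375,z)))
s=sense();print(s['position'],s['force'])
E
```

```text
t: 10.82
position: [0.5703, 0.0329, 0.102]
tool_rot: [-0.641, -0.296, 0.298, 0.642]
force: [0.3, -0.0, -2.3]
grip_width: 0.0602
0.067 [259.99486097 203.58955723]
0.09 [259.95487447 196.07059029]
0.095 [259.94605073 194.41148355]
0.127 [259.88843579 183.57908642]
[0.5709382  0.03301194 0.10271245] [ 0.38198654  1.06349182 -2.22149459]
```

View pics/s5.png

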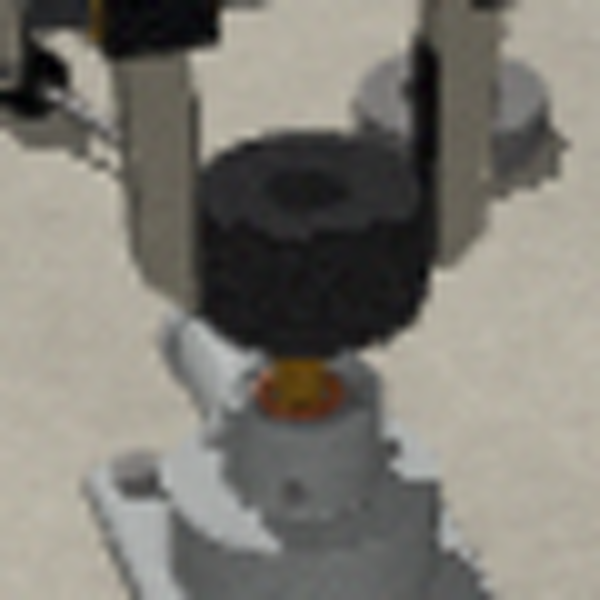

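```bash
python3 - <<'E'
from h import *
b=load('side5')
print(pix2w(b,260.25,183.05,.1263), pix2w(b,260.25,183.3,.1263))
# hole centroid: darkest blob near the hole; stem-hole
g=cv2.cvtColor(b['color'],cv2.COLOR_BGR2GRAY)[178:190,250:273]; print(g)
s=sense();print(s['position'])
E
```

```text
[0.57090329 0.03388283 0.1263    ] [0.57023401 0.0349009  0.1263    ]
[[164 178 176 171 172 166 114 100  78  72  72  73  73  71 100  84  66  64
   67  71  96  48  14]
 [163 169 167 114  57  40  48  47  42  43  47  42  43  46  46  44  50  51
   60  70  68  32  10]
 [157 113  57  44  40  43  48  48  45  42  43  44  42  40  41  46  47  47
   45  46  60  32  10]
 [ 97  53  44  44  47  43  41  44  44  41  45  45  47  44  44  44  45  45
   47  46  47  29  17]
 [ 48  47  45  44  47  43  43  34  29  32  30  27  33  38  41  47  48  44
   46  40  45  33  12]
 [ 46  46  43  42  42  49  37  28  29  30  28  28  27  29  36  46  45  46
   45  46  44  46  18]
 [ 45  45  44  41  44  44  38  31  28  27  29  24  28  23  30  43  48  49
   46  47  43  47  25]
 [ 40  49  45  42  47  44  45  39  30  30  29  28  29  37  43  44  45  44
   45  47  46  40  23]
 [ 29  44  45  43  41  45  43  47  42  40  38  46  48  45  47  48  49  44
   43  47  46  30  23]
 [ 27  22  42  29  26  38  44  48  47  48  44  45  45  47  44  45  42  23
   27  25  24  21  26]
 [ 25  24  24  25  26  22  26  41  43  43  48  27  23  23  25  28  24  24
   27  21  23  21  27]
 [ 27  24  25  26  29  29  24  20  25  22  27  25  25  28  27  25  26  25
   25  21  24  25  28]]
[0.5709382  0.03301194 0.10271245]
```

The crop shows the collar above the stem, with its hole at (307,185), and the neck axis at crop x ≈ 305. The collar is about 2 mm too far from the camera (-y), so I correct y and lower in stages.

```bash
python3 -m inch '[{"xyz":[0.01,0.045,-0.2],"turn":0,"jaw":0.3},{"xyz":[0,0,-0.2],"turn":0,"jaw":0.3},{"xyz":[0,0,-0.08],"turn":0,"jaw":0.3},{"xyz":[0,0,0],"turn":0,"jaw":0.3}]'; python3 -m inch '[{"xyz":[0,0,-0.06],"turn":0,"jaw":0.3},{"xyz":[0,0,-0.06],"turn":0,"jaw":0.3},{"xyz":[0,0,0],"turn":0,"jaw":0.3}]'
```

```text
t: 11.38
position: [0.5719, 0.0361, 0.0791]
tool_rot: [-0.641, -0.298, 0.298, 0.641]
force: [-0.5, -0.7, -2.0]
grip_width: 0.0601
t: 11.75
position: [0.5724, 0.0357, 0.0741]
tool_rot: [0.642, 0.298, -0.298, -0.641]
force: [-0.5, -1.2, -1.7]
grip_width: 0.06
```

```bash
python3 -m inch '[{"xyz":[0,0,-0.05],"turn":0,"jaw":0.3},{"xyz":[0,0,0],"turn":0,"jaw":0.3}]'; python3 -m inch '[{"xyz":[0,0,-0.06],"turn":0,"jaw":0.3},{"xyz":[0,0,0],"turn":0,"jaw":0.3}]'
```

```text
t: 12.0
position: [0.5717, 0.0361, 0.0706]
tool_rot: [-0.641, -0.298, 0.298, 0.641]
force: [-1.2, -0.3, -1.7]
grip_width: 0.0603
t: 12.25
position: [0.5718, 0.0361, 0.0676]
tool_rot: [-0.641, -0.298, 0.298, 0.641]
force: [-1.4, -1.0, -3.6]
grip_width: 0.0594
```

```bash
python3 -m inch '[{"xyz":[0,0,-0.06],"turn":0,"jaw":0.3},{"xyz":[0,0,-0.04],"turn":0,"jaw":0.3},{"xyz":[0,0,0],"turn":0,"jaw":0.3}]'; python3 -m inch '[{"xyz":[0,0,-0.04],"turn":0,"jaw":0.3},{"xyz":[0,0,-0.02],"turn":0,"jaw":0.3},{"xyz":[0,0,0],"turn":0,"jaw":0.3}]'
```

```text
t: 12.62
position: [0.5717, 0.036, 0.0627]
tool_rot: [-0.641, -0.298, 0.298, 0.641]
force: [-2.7, -2.0, -3.1]
grip_width: 0.0601
t: 13.0
position: [0.5718, 0.0359, 0.0603]
tool_rot: [-0.641, -0.298, 0.298, 0.641]
force: [-4.6, -0.9, 1.8]
grip_width: 0.0598
```

```bash
cat > m.py <<'E'
from h import *
s=sense();print('F',np.round(s['force'],1),'M',np.round(s['moment'],2),'p',np.round(s['position'],4),'j6',round(s['joint_pos'][5],3),'j1',round(s['joint_pos'][0],3),'yaw',round(s['joint_pos'][0]-s['joint_pos'][5],3))
E
python3 -m inch '[{"xyz":[-0.01,0,-0.01],"turn":0,"jaw":0.3},{"xyz":[0,0,0],"turn":0.5,"jaw":0.3},{"xyz":[0,0,0],"turn":0.5,"jaw":0.3},{"xyz":[0,0,0],"turn":0.5,"jaw":0.3},{"xyz":[0,0,0],"turn":0,"jaw":0.3}]'; python3 m.py
```

```text
t: 13.62
position: [0.5721, 0.0357, 0.0601]
tool_rot: [0.604, 0.368, -0.368, -0.603]
force: [-3.5, -3.6, 2.7]
grip_width: 0.0596
F [-3.5 -3.6  2.7] M [-0.55  0.66  0.14] p [0.5721 0.0357 0.0601] j6 -1.226 j1 -0.132 yaw 1.094
```

```bash
python3 -m inch '[{"xyz":[-0.01,-0.01,0],"turn":0.5,"jaw":0.3},{"xyz":[0,0,0],"turn":0.5,"jaw":0.3},{"xyz":[0,0,0],"turn":0.5,"jaw":0.3},{"xyz":[0,0,0],"turn":0,"jaw":0.3}]'; python3 m.py; python3 -m inch '[{"xyz":[0,0,0],"turn":0.5,"jaw":0.3},{"xyz":[0,0,0],"turn":0.5,"jaw":0.3},{"xyz":[0,0,0],"turn":0.5,"jaw":0.3},{"xyz":[0,0,0],"turn":0,"jaw":0.3}]'; python3 m.py
```

```text
t: 14.12
position: [0.5715, 0.0358, 0.0595]
tool_rot: [0.559, 0.433, -0.433, -0.559]
force: [-1.2, -1.1, -2.1]
grip_width: 0.0597
F [-1.2 -1.1 -2.1] M [-0.19  0.27 -0.07] p [0.5715 0.0358 0.0595] j6 -1.451 j1 -0.133 yaw 1.318
t: 14.62
position: [0.5719, 0.0355, 0.06]
tool_rot: [0.507, 0.493, -0.492, -0.507]
force: [-1.3, -1.0, -0.8]
grip_width: 0.0599
F [-1.3 -1.  -0.8] M [-0.29  0.21 -0.01] p [0.5719 0.0355 0.06  ] j6 -1.675 j1 -0.133 yaw 1.542
```

```bash
python3 -m inch '[{"xyz":[0,0,0],"turn":-0.75,"jaw":0.3},{"xyz":[0,0,0],"turn":-0.75,"jaw":0.3},{"xyz":[0,0,-0.012],"turn":0,"jaw":0.3},{"xyz":[0,0,0],"turn":0,"jaw":0.3}]'; python3 m.py
```

```text
t: 15.12
position: [0.5715, 0.0356, 0.059]
tool_rot: [0.559, 0.434, -0.434, -0.558]
force: [-0.8, -2.1, -1.7]
grip_width: 0.0601
F [-0.8 -2.1 -1.7] M [-0.16  0.04 -0.02] p [0.5715 0.0356 0.059 ] j6 -1.454 j1 -0.133 yaw 1.321
```

```bash
python3 -m inch '[{"xyz":[0,0,-0.02],"turn":0,"jaw":0.3},{"xyz":[0,0,0],"turn":0,"jaw":0.3}]'; python3 m.py
```

```text
t: 15.38
position: [0.5713, 0.0358, 0.058]
tool_rot: [-0.559, -0.434, 0.433, 0.559]
force: [0.7, -0.7, -1.6]
grip_width: 0.06
F [ 0.7 -0.7 -1.6] M [-0.04  0.01 -0.01] p [0.5713 0.0358 0.058 ] j6 -1.453 j1 -0.133 yaw 1.32
```

It slides down freely below the pin tops at yaw ≈ 1.32, so I keep going down.

```bash
python3 -m inch '[{"xyz":[0,0,-0.05],"turn":0,"jaw":0.3},{"xyz":[0,0,0],"turn":0,"jaw":0.3}]'; python3 m.py;  python3 -m inch '[{"xyz":[0,0,-0.04],"turn":0,"jaw":0.3},{"xyz":[0,0,-0.02],"turn":0,"jaw":0.3},{"xyz":[0,0,0],"turn":0,"jaw":0.3}]'; python3 m.py
```

```text
t: 15.62
position: [0.5711, 0.0357, 0.0553]
tool_rot: [-0.558, -0.434, 0.434, 0.559]
force: [0.6, -0.6, -1.8]
grip_width: 0.0602
F [ 0.6 -0.6 -1.8] M [ 0.   -0.08 -0.06] p [0.5711 0.0357 0.0553] j6 -1.453 j1 -0.133 yaw 1.32
t: 16.0
position: [0.5714, 0.0356, 0.053]
tool_rot: [0.559, 0.434, -0.433, -0.558]
force: [-1.6, 1.3, 4.0]
grip_width: 0.0599
F [-1.6  1.3  4. ] M [ 0.07  0.17 -0.03] p [0.5714 0.0356 0.053 ] j6 -1.453 j1 -0.133 yaw 1.32
```

```bash
python3 -m inch '[{"xyz":[0,0,-0.05],"turn":0,"jaw":0.3},{"xyz":[0,0,0],"turn":0,"jaw":0.3}]'; python3 m.py;  python3 -m inch '[{"xyz":[0,0,-0.05],"turn":0,"jaw":0.3},{"xyz":[0,0,0],"turn":0,"jaw":0.3}]'; python3 m.py
```

```text
t: 16.25
position: [0.5714, 0.0356, 0.0503]
tool_rot: [0.559, 0.434, -0.433, -0.558]
force: [-1.6, 0.3, 5.6]
grip_width: 0.0598
F [-1.6  0.3  5.6] M [ 0.07  0.24 -0.02] p [0.5714 0.0356 0.0503] j6 -1.453 j1 -0.133 yaw 1.32
t: 16.5
position: [0.5714, 0.0356, 0.0484]
tool_rot: [0.559, 0.434, -0.433, -0.558]
force: [-3.3, 1.5, 8.6]
grip_width: 0.0602
F [-3.3  1.5  8.6] M [0.06 0.52 0.04] p [0.5714 0.0356 0.0484] j6 -1.453 j1 -0.133 yaw 1.32
```

```bash
python3 -m inch '[{"xyz":[0,0,-0.02],"turn":0,"jaw":0.3},{"xyz":[0,0,0],"turn":0,"jaw":0.3}]'; python3 m.py;  python3 -m inch '[{"xyz":[0,0,-0.015],"turn":0,"jaw":0.3},{"xyz":[0,0,0],"turn":0,"jaw":0.3}]'; python3 m.py
```

```text
t: 16.75
position: [0.5714, 0.0356, 0.0484]
tool_rot: [0.559, 0.434, -0.433, -0.558]
force: [-6.3, 1.1, 16.0]
grip_width: 0.0599
F [-6.3  1.1 16. ] M [-0.03  0.9  -0.09] p [0.5714 0.0356 0.0484] j6 -1.453 j1 -0.133 yaw 1.32
t: 17.0
position: [0.5714, 0.0356, 0.0483]
tool_rot: [0.559, 0.434, -0.433, -0.558]
force: [-7.9, 0.9, 20.4]
grip_width: 0.06
F [-7.9  0.9 20.4] M [ 0.02  1.3  -0.  ] p [0.5714 0.0356 0.0483] j6 -1.453 j1 -0.132 yaw 1.32
```

```bash
python3 - <<'E'
from h import *
b=snap('side','side6')
cv2.imwrite('pics/s6.png',cv2.resize(b['color'][175:235,225:305],(800,600),interpolation=cv2.INTER_CUBIC))
for z in (.040,.072,.085): print(z,w2pix(b,(.5696,.0375,z)))
E
python3 -m inch '[{"xyz":[0,0,0],"turn":0,"jaw":0.3},{"xyz":[0,0,0],"turn":0,"jaw":0.3},{"xyz":[0,0,0],"turn":0,"jaw":0.3},{"xyz":[0,0,0],"turn":0,"jaw":0.3}]'; python3 m.py
```

```text
0.04 [260.04057306 212.18596483]
0.072 [259.9862515  201.97059609]
0.085 [259.96365099 197.72084894]
t: 17.55
position: [0.5714, 0.0356, 0.0483]
tool_rot: [0.559, 0.434, -0.433, -0.558]
force: [-7.5, 1.0, 21.0]
grip_width: 0.0599
F [-7.5  1.  21. ] M [0.04 1.28 0.01] p [0.5714 0.0356 0.0483] j6 -1.453 j1 -0.132 yaw 1.32
```

View pics/s6.png

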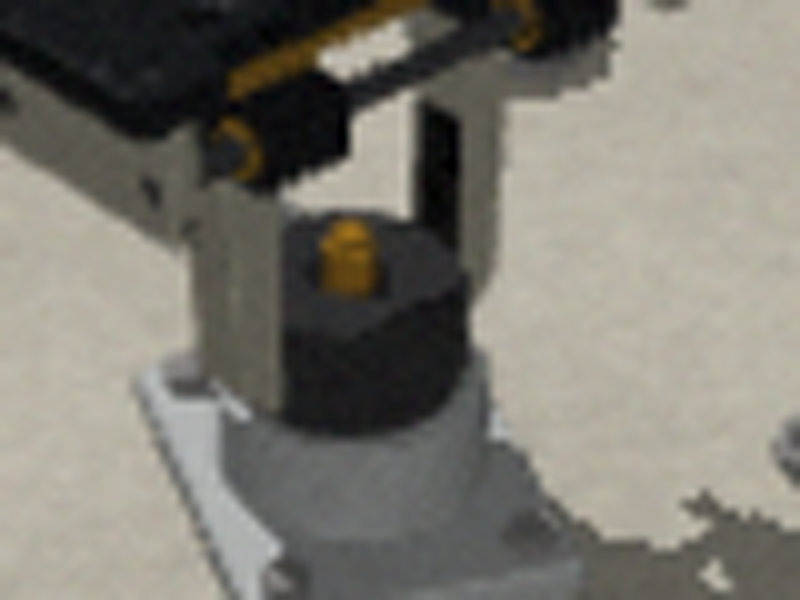

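The picture shows the collar resting flat on the shoulder (lower edge near crop (375,430)), the brass stem coming through its hole at (350,260), and both fingers still on it. The push is steady at about 21 N, so I hand in.

```bash
python3 -c "
from rig import *
print(sign_off())"
```

```text
the job is handed in; nothing more can be done
None
```

The job is done and handed in at about t = 17.6 s, with the gripper still holding the collar pushed home. `sign_off()` reports no verdict.

- **Insert:** I picked the round-flanged orange-brass one, not the square-flanged or the blue and green ones. It went stem up into the neck and I let go. A picture afterwards showed it upright and centred in the mouth.
- **Collar:** It stood on the pins at TCP height 60.2 mm. I turned it about 0.45 rad, overshot, and turned 0.23 rad back. It then dropped freely 7 mm and met the spring.
- **Home check:** It stopped at 48.3 mm, 12 mm below the pin tops as expected. There the force rose from 8.6 to about 21 N with no further travel. The last picture shows it flat on the shoulder with the stem through the hole.

Two checks were not perfect:
- **Side force:** About 7.5 N sideways and 1.3 N m remained at the wrist while pressing. I left these as they were.
- **Other parts:** I did not check them in a final overview picture. The only unplanned forces were small, and the arm was always above them in transit.

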